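# Pop the fuse hatch of a bike battery pack

### The job

The fuse in the bike battery pack (the long low block with rows of white cells) needs looking at: with your fingertips, press the ribbed end of the pack's hatch once, fully in, so that its push-push latch lets go, then draw straight back up and let the hatch spring up and stay standing open. Do not push it shut again, leave the charger's hatch shut, and do not pick up or shift anything on the bench.

Things in the scene. Friction and masses are not known exactly. Their poses are not given: they have to be found in the camera images.
- pack: bike battery pack: long low loose block 200 (its x) x 100 (its y) x 72 mm high, 2.2 to 2.7 kg. White round cells show along its sides between a black bottom plate and grey top cap; bare metal strips on the far half of its top, the hatch in the near half. Origin: centre of its underside; z up; -x is the end with the hatch, turned towards the robot within 0.75 rad.
- pack_hinge (a point): middle of the hinge line of the pack's hatch, on the pack's top: 10 mm to +x of the pack's origin, 72 mm up; hinge along y. The hatch is a black leaf, 70 mm from the hinge to its free edge on the -x side, 54 mm wide, 5 mm thick, flush with the top when shut; 39 mm of fixed rim lies beyond the free edge and 22 mm on either side: fingertips that also stand on the rim cannot push it in.
- pack_hatch (a joint): the pack's hatch, rad. 0 = shut, flush, latched. About 3.5 N on the ribs pushes it in, to a firm stop at -0.13 (6 mm at the ribs). Past about -0.05 the push-push latch lets go; as the finger is drawn straight up a spring swings its free edge up, in about 0.6 s, to a stop at 0.60, where it stays, free edge 40 mm above the pack. Pushed down past flush again it latches shut.
- pack_press (a point): the place to press on the pack's hatch: middle of its three low grey ribs (38 mm long, 2 mm high), 47 mm from the hinge, 23 mm from the free edge, at 74 mm height while shut; the point moves with the hatch. x towards the hinge, y along the hinge, z out of the leaf.
- pack_follower (a joint): sprung follower of the latch inside the pack, m; not visible and not needed to do the job. 0 while latched, positive when it has let go, about +0.005 while the hatch stands open; below -0.005 only while the hatch is being pushed shut again.
- charger: charger: squat loose grey metal box 160 (its x) x 130 (its y) x 72 mm, 2.2 kg, aluminium cooling fins (to 82 mm) across the far part of its top, sockets on its near end. A hatch of the same size and kind is in the near half of its top, at the same offsets. Origin: centre of its underside; -x is the end with the hatch, turned towards the robot within 0.75 rad.
- charger_hatch (a joint): the charger's hatch, rad: same leaf, latch and values as the pack's; shut (0) at the start, and to stay shut.
- cell_a: loose round battery cell standing upright, white, 21 mm diameter, 70 mm tall; origin at the centre of its underside; a bystander
- cell_b: second loose round cell, the same, standing upright; origin at the centre of its underside; a bystander
- pliers: pliers with orange grips lying flat, 175 mm long, 13 mm high; origin at the pivot on the table, jaws along its +x; a bystander
- driver: screwdriver with a red handle lying flat along its x; origin on the table under it; a bystander
- spray_can: spray can with green label and cap, 66 mm diameter, 190 mm tall; origin at the centre of its underside; a bystander
- flask: clear drinking bottle with black cap, 72 mm diameter, 200 mm tall; origin at the centre of its underside; a bystander
- tape: roll of blue tape lying flat, 96 mm outer diameter, 24 mm high; origin at the centre of its underside; a bystander
- meter: yellow hand multimeter lying flat, 150 x 75 x 41 mm; origin at the centre of its underside; a bystander
Things that resemble listed ones, but are neither listed nor needed, are in the scene too. What is shaped like the pack but brown or turquoise is not meant.

How it is judged (in metres and radians):
On the way, in this order (a step that is already met when the one before it is completed fails the run):
1. the fingers push the pack's hatch in past flush (below -0.035 rad) (value of joint pack_hatch below -0.035 rad and contact force between the fingers and pack above 1 N).
2. the pack's hatch has popped open by itself (over 0.5 rad, fingers off the pack) (value of joint pack_hatch above 0.5 rad and contact force between the fingers and pack below 0.2 N), for 0.4 s.
At the end, for the whole second after the job is handed in: the pack's hatch stands open at more than 0.5 rad and at rest, the charger's hatch is shut (within 0.03 rad), and pack and charger stand upright within 25 mm of where they were (value of joint pack_hatch above 0.5 rad and velocity of joint pack_hatch below 0.1 rad/s and value of joint charger_hatch between -0.03 and 0.03 rad and distance of each of pack, charger from where it was at the start of the episode below 0.025 m and angle between each of pack, charger's own z axis and vertical below 0.05 rad); the robot touches nothing.
It fails at once if the pack's hatch is pushed shut again (value of joint pack_follower below -0.005 m).
It fails at once if the charger's hatch pops open (value of joint charger_hatch above 0.15 rad).
It fails at once if the pack or the charger is lifted (over 12 mm) or shifted (over 40 mm) (height (world z) of any of pack, charger above 0.012 m or distance of any of pack, charger from where it was at the start of the episode above 0.04 m).
It fails at once if a bystander is shifted, lifted or knocked over (over 30 mm) (distance of any of cell_a, cell_b, pliers, driver, spray_can, flask, tape, meter from where it was at the start of the episode above 0.03 m or angle between any of cell_a, cell_b, spray_can, flask's own z axis and vertical above 0.5 rad).
It also fails if it takes over 29 s, if anything falls off the work surface, if the arm or the gripper's body presses on something with over 40 N, if the wrist force passes 120 N, or if a joint passes its speed limit or range.

### The arm

A 7-joint arm with a two-finger parallel gripper is mounted at the origin on the work surface. World frame = base frame: x ahead of the robot, y to its left, z up, the work surface at z = 0. Lengths are in mm, angles in rad, forces in N, time in s.
With the tool pointing down it reaches from about 400 to 875 mm from the base axis. Payload 4.4 kg.
Tool frame: the origin (TCP) lies where the fingers leave the gripper's body, on its centre line; the fingertips stand 73 mm ahead of it and the grasp point (between the pads) lies 54 mm ahead of it; z points along the fingers, y is the line along which they close (so a half turn about z gives the same grasp; the last joint's range is limited). The gripper opens to 85 mm and grips with 20 to 120 N. Pads are 22 mm wide; open, the fingers measure 114 mm over their backs; the gripper's body (76 mm by 85 mm) begins 54 mm behind the grasp point. The pads swing forward as they close: fully open they stand 13 mm farther back than shut.
Start: joints at [-1.308, 0.628, 0.038, 1.517, -0.027, 0.996, -0.02], TCP at [209.869, 615.201, 303.913] pointing down, gripper open.
Joint ranges: [-3.06, 3.06], [-0.37, 2.12], [-1.25, 1.32], [0.18, 2.47], [-1.1, 4.24], [0.23, 1.98], [-2.94, 2.94]. Speed limits (rad/s): [2.57, 2.57, 3.14, 3.14, 3.14, 3.14, 3.14].

### API

Orientations are given as [roll, pitch, yaw] about the fixed x, y, z axes, in that order (R = Rz(yaw) Ry(pitch) Rx(roll)).
In Python, from cell import ctrl gives the robot as it stands.
- The arm moves only by the tool send_rows, never from a script. Its argument "rows" is a list that holds one entry, the list of rows, each a list of 6 numbers: the shift along the tool's x, y, z in cm, then the turn, a rotation vector about the tool's x, y, z in rad. In form: [[[tx, ty, tz, wx, wy, wz], ...]]. A call has 1 to 10 rows; each row is the pose to reach, as a shift and turn from the pose commanded when the call began, along the tool's axes at that moment; what a row does not reach only later rows make up. A row lasts 1/10 s, in which the tool goes at most 50 mm and 8.59 degrees, less where a joint would pass 70% of its speed; a pose out of reach is approached as far as the arm can. A call with a gripper value outside its range is refused whole. "grip" is the closure in counts, from 0 (fully open) to 255 (shut), set as the call begins (left out, the last holds). The fingers move at their own pace and stop on an object; the grip force is fixed at half the most. Time passes only in rows, so rows that repeat a pose let the fingers close. It gives the time, the measured TCP pose, the force, the opening and the grip force at its end, in the units of the state.
- ctrl.read_state(): the state, without advancing time (a new reading comes with each control period).
- ctrl.get_image(name): name is "scene" or "top" or "wrist"; returns a dict with "pixels" (400x640x3 uint8, red, green, blue), "fx", "fy", "cx", "cy" (pixels), "extrinsics" (4x4, takes a point from camera to world coordinates); the wrist camera has in their place "mount" (4x4, takes a point from camera to tool coordinates, whose origin is the TCP and whose axes are the flange's). Camera axes: x right, y up, looking along -z (the intrinsics and any distortion apply to the point x, -y, -z); pixel columns grow to the right and rows downward; lengths in mm; the calibration is good to about 2 mm. A picture is of the moment at which its call begins: read the wrist's pose just before it. There is no depth.
- ctrl.finish_job(): hands the job in; it is judged then, once.
The state is a dict: "clock": time; "qpos": joint angles; "qd": joint speeds; "tau": joint torques, N m; "eef_pos": TCP position; "tool_rot": TCP orientation; "force": force on the tool from outside, world axes, zero at the start; "torque": the same for the moment, N m; "width": finger opening in mm; "gripper_force": force on a finger pad.
Only numpy, scipy, OpenCV 4.12 (cv2) and the standard library are available. Lean on these libraries where they do the work, as an engineer would, in place of code of your own. Each camera call takes 0.05 s, during which the arm holds its last target. There are 200 camera calls.

## Working session

There is one attempt and no reset: what is moved stays moved. The work goes in short steps, Python scripts to look and compute and a tool call to move; the robot and the scene stay as the last step left them, time stands still between calls to the robot, and variables do not carry over. Pictures are saved under pics/ and viewed, at most 10 in all, crops included, and the job is handed in when it is done.

Besides the shell and the picture viewer there is one more tool, called after "Request:" as name(argument=value, ...), one argument or row to a line, values as JSON. send_rows: Moves the arm, as the interface text tells. Its arguments: {"type":"object","properties":{"rows":{"type":"array","items":{"type":"array","items":{"type":"array","items":{"type":"number"}}}},"grip":{"type":"number"}},"required":["rows"]}

```bash
mkdir -p pics
python3 - <<'E'
from cell import ctrl
import cv2,pickle
s=ctrl.read_state();print(s)
d={}
for n in("scene","top"):
    i=ctrl.get_image(n);d[n]=i;cv2.imwrite(f"pics/{n}0.png",i["pixels"][:,:,::-1])
    print(n,{k:v for k,v in i.items() if k!="pixels"})
pickle.dump(d,open("im0.pkl","wb"))
E
```

```text
{'clock': 0.0, 'qpos': array([-1.30779054,  0.62930433,  0.03843433,  1.51837266, -0.02704579,
        0.99629861, -0.02003025]), 'qd': array([ 0.00104966, -0.00044552, -0.00237977,  0.00055521, -0.00181247,
       -0.00045296,  0.00028855]), 'tau': array([ 9.65188428e-05, -5.63395071e+01,  1.22613665e+00, -1.93440932e+01,
        1.10665176e-02,  1.03984843e-02, -7.94905048e-06]), 'eef_pos': array([209.69261428, 614.73091586, 303.01440665]), 'tool_rot': array([-3.13972672e+00, -2.02363003e-05,  2.81273774e+00]), 'force': array([-0.04338412, -0.93583365, -0.17408566]), 'torque': array([-0.00701177,  0.03360303,  0.0329292 ]), 'gripper_force': 0.0, 'width': 85.32861565028405}
scene {'fx': 451.00935481628534, 'fy': 451.00935481628534, 'cx': 324.9186309831993, 'cy': 198.29093271722869, 'extrinsics': array([[-7.23873228e-01, -3.75868024e-01,  5.78559226e-01,
         1.32595721e+03],
       [ 6.89700097e-01, -3.72437698e-01,  6.20970158e-01,
         8.29186061e+02],
       [-1.79255595e-02,  8.48536027e-01,  5.28833891e-01,
         7.86091378e+02],
       [ 0.00000000e+00,  0.00000000e+00,  0.00000000e+00,
         1.00000000e+00]])}
top {'fx': 482.00547404544136, 'fy': 482.00547404544136, 'cx': 321.9956064952029, 'cy': 198.86111772396353, 'extrinsics': array([[-1.78518345e-02,  9.99006784e-01, -4.08259363e-02,
         4.67529215e+02],
       [-9.99818092e-01, -1.81107892e-02, -5.98184042e-03,
        -1.49040996e+01],
       [-6.71528909e-03,  4.07117229e-02,  9.99148368e-01,
         1.50295633e+03],
       [ 0.00000000e+00,  0.00000000e+00,  0.00000000e+00,
         1.00000000e+00]])}
```

View pics/scene0.png

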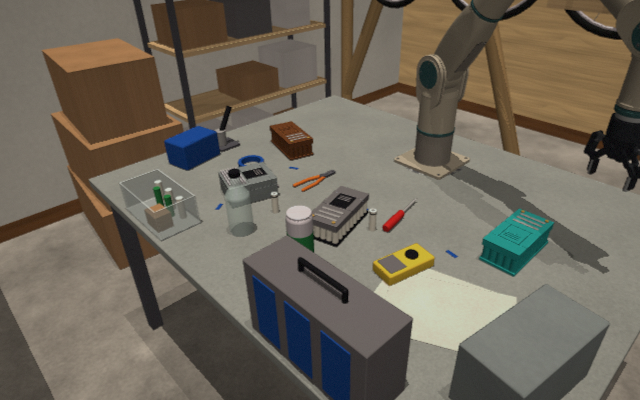

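View pics/top0.png

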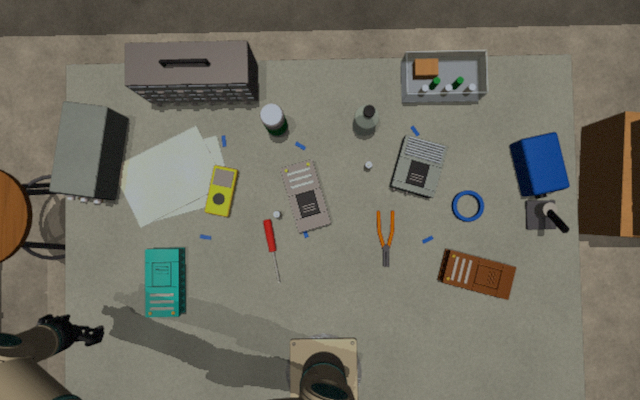

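The pack is at top (306,196) with its hatch near (308,204), and at scene (341,212). The charger is at top (419,166). I'll enlarge both views of the pack.

Run:
```python
import cv2,pickle,numpy as np
d=pickle.load(open("im0.pkl","rb"))
a=cv2.resize(d["top"]["pixels"][150:240,270:340],None,fx=5.6,fy=5.6,interpolation=cv2.INTER_CUBIC)
b=cv2.resize(d["scene"]["pixels"][180:250,300:385],None,fx=4.7,fy=5.6*90/70*1.0,interpolation=cv2.INTER_CUBIC)
b=cv2.resize(d["scene"]["pixels"][180:250,300:385],None,fx=4.7,fy=4.7,interpolation=cv2.INTER_CUBIC)
c=np.zeros((504,800,3),np.uint8);c[:a.shape[0],:a.shape[1]]=a;c[:b.shape[0],400:400+b.shape[1]]=b[:,:400]
cv2.imwrite("pics/crop1.png",c[:,:,::-1])
```

```text
(no output)
```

View pics/crop1.png

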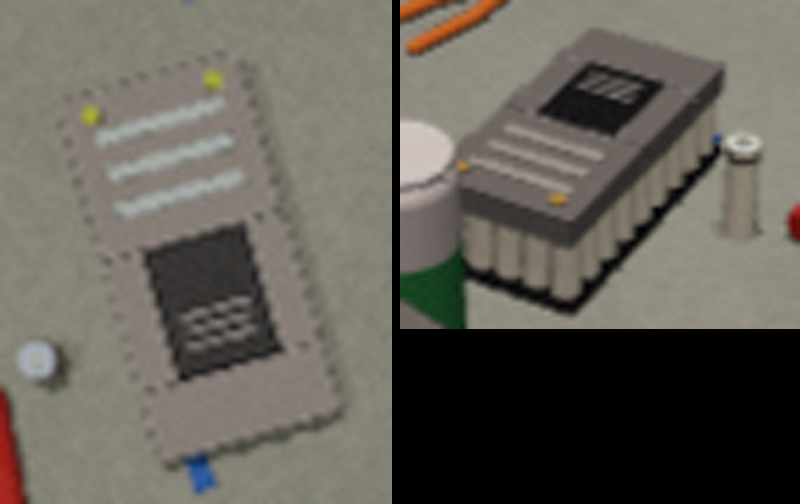

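Hatch corners (crop pixels). In the top view the hinge edge is (146,253)–(243,225), the free edge is (180,379)–(282,351) and the ribs centre is (219,322). In the scene view the hinge edge is (617,136)–(539,108), the free edge is (664,80)–(590,62) and the ribs are at (609,87). Next I triangulate.

```bash
cat > h.py <<'E'
import numpy as np
def ray(im,u,v,T=None):
    T=im["extrinsics"] if T is None else T
    d=T[:3,:3]@np.array([(u-im["cx"])/im["fx"],-(v-im["cy"])/im["fy"],-1]);return T[:3,3],d/np.linalg.norm(d)
def tri(rs):
    P=[np.eye(3)-np.outer(d,d) for o,d in rs]
    x=np.linalg.solve(sum(P),sum(p@o for p,(o,d) in zip(P,rs)));return x,[round(float(np.linalg.norm(p@(x-o))),1) for p,(o,d) in zip(P,rs)]
def onz(r,z): o,d=r;return o+d*(z-o[2])/d[2]
E
python3 - <<'E'
import pickle;from h import *
d=pickle.load(open("im0.pkl","rb"))
t=[(146,253),(243,225),(282,351),(180,379),(219,322)];s=[(617,136),(539,108),(590,62),(664,80),(609,87)]
T=[];S=[];X=[]
for a,b in zip(t,s):
    r1=ray(d["top"],269.5+(a[0]+.5)/5.6,149.5+(a[1]+.5)/5.6);r2=ray(d["scene"],299.5+(b[0]-399.5)/4.7,179.5+(b[1]+.5)/4.7)
    x,e=tri([r1,r2]);print(x.round(1),e,onz(r1,72).round(1),onz(r2,72).round(1));X.append(x);T.append(onz(r1,72))
for P in(X,T):
    P=np.array(P);h=P[:2].mean(0);f=P[2:4].mean(0);u=h-f;print(h.round(1),f.round(1),np.linalg.norm(u),np.arctan2(u[1],u[0]),"press",(h-u/np.linalg.norm(u)*47).round(1),P[4].round(1))
E
```

```text
[539.5  72.1  70.5] [0.3, 0.3] [539.6  71.7  72. ] [540.9  73.9  72. ]
[553.9  19.5  73.8] [0.7, 0.7] [553.5  20.   72. ] [552.4  16.9  72. ]
[487.3  -0.5  70.2] [1.4, 1.4] [486.3   0.5  72. ] [490.4   0.5  72. ]
[473.8  53.2  73.9] [2.0, 2.0] [472.4  54.8  72. ] [472.9  49.7  72. ]
[503.3  32.5  72.6] [1.5, 1.5] [502.3  33.6  72. ] [503.7  30.7  72. ]
[546.7  45.8  72.1] [480.6  26.3  72.1] 68.91827779309006 0.2857368099361599 press [501.6  32.5  72.1] [503.3  32.5  72.6]
[546.6  45.9  72. ] [479.4  27.6  72. ] 69.6449695656171 0.2651606084552994 press [501.2  33.5  72. ] [502.3  33.6  72. ]
```

Every point triangulates to about 72 mm height, and the leaf comes out about 69 mm long. The press point is (502, 33) and the pack yaw about 0.27. I'll close the fingers and move above it.

Request:
send_rows(
  grip=255,
  rows=[
    [[-1,-1,0,0,0,0.05],[-3,-3,0,0,0,0.16],[-5.5,-5.5,0,0,0,0.3],[-8,-8,0,0,0,0.44],[-10.5,-10.5,0,0,0,0.58],[-13,-13,0,0,0,0.72],[-15.5,-15.5,0,0,0,0.86],[-18,-18,0,0,0,1.0],[-20.5,-20.5,0,0,0,1.14],[-23,-23,0,0,0,1.27]],
  ],
)

```text
clock: 1.1
eef_pos: [353.5, 321.9, 303.8]
tool_rot: [-3.141, 0.0, 1.537]
force: [0.2, -0.1, 0.4]
width: 0.1
gripper_force: 0.0
```

Run:
```python
from cell import ctrl
import numpy as np
from scipy.spatial.transform import Rotation as R
s=ctrl.read_state();print(s['clock'],s['eef_pos'],s['tool_rot'],s['width'],s['qpos'].round(2))
A=R.from_euler('xyz',s['tool_rot']);G=R.from_euler('xyz',[np.pi,0,0.27])
print(A.inv().apply(np.array([502,33,245])-s['eef_pos']),(A.inv()*G).as_rotvec())
```

```text
1.1 [353.52353365 321.85779441 303.78273997] [-3.14128822e+00  1.85418067e-04  1.53742793e+00] 0.11618979983210195 [-1.09  0.41  0.41  1.99 -0.23  0.79 -0.58]
[-283.73258872  158.04864993   58.78723774] [-1.45043093e-04  3.52829183e-04  1.26742789e+00]
```

Request:
send_rows(
  rows=[
    [[-2.8,1.6,0.2,0,0,0.12],[-5.6,3.2,0.6,0,0,0.26],[-8.8,4.9,1.2,0,0,0.4],[-12,6.7,2,0,0,0.54],[-15.3,8.5,2.8,0,0,0.68],[-18.6,10.3,3.6,0,0,0.82],[-21.8,12.1,4.4,0,0,0.96],[-24.7,13.7,5.1,0,0,1.1],[-27,15,5.6,0,0,1.2],[-28.4,15.8,5.9,0,0,1.27]],
  ],
)

```text
clock: 2.1
eef_pos: [503.8, 32.8, 244.4]
tool_rot: [3.141, 0.001, 0.267]
force: [-0.3, 0.4, -0.9]
width: 0.0
gripper_force: 0.0
```

Run:
```python
from cell import ctrl
import numpy as np,cv2,pickle
from scipy.spatial.transform import Rotation as R
from h import *
s=ctrl.read_state();i=ctrl.get_image("wrist")
print(s['clock'],s['eef_pos'],s['tool_rot'],s['qpos'].round(2),s['force'])
print({k:v for k,v in i.items() if k!='pixels'})
cv2.imwrite("pics/w1.png",i["pixels"][:,:,::-1]);pickle.dump((s,i),open("w1.pkl","wb"))
T=np.eye(4);T[:3,:3]=R.from_euler('xyz',s['tool_rot']).as_matrix();T[:3,3]=s['eef_pos'];C=np.linalg.inv(T@i["mount"])
for p in[(502,33,74),(546.6,45.8,72),(480,27,72)]:
    c=C@np.append(p,1);print(p,i["cx"]+i["fx"]*c[0]/-c[2],i["cy"]-i["fy"]*c[1]/-c[2])
```

```text
2.1 [503.75959703  32.77083602 244.43699684] [3.14057171e+00 5.95899633e-04 2.66809576e-01] [-0.57  0.6   0.68  1.99 -0.56  0.74 -0.85] [-0.29900086  0.3773688  -0.94098108]
{'fx': 290.15044923199144, 'fy': 290.15044923199144, 'cx': 319.4162564265024, 'cy': 194.9419335549613, 'mount': array([[ 5.87712066e-04,  9.53193507e-01,  3.02360368e-01,
         7.78998094e+01],
       [ 9.99999720e-01, -7.00558627e-04,  2.64770261e-04,
         6.01496928e-01],
       [ 4.64198457e-04,  3.02360127e-01, -9.53193652e-01,
        -6.94286624e+01],
       [ 0.00000000e+00,  0.00000000e+00,  0.00000000e+00,
         1.00000000e+00]])}
(502, 33, 74) 317.81329544989717 198.60554782034566
(546.6, 45.8, 72) 317.0544379829496 144.71608428575442
(480, 27, 72) 317.8371060183362 221.92546874672547
```

View pics/w1.png

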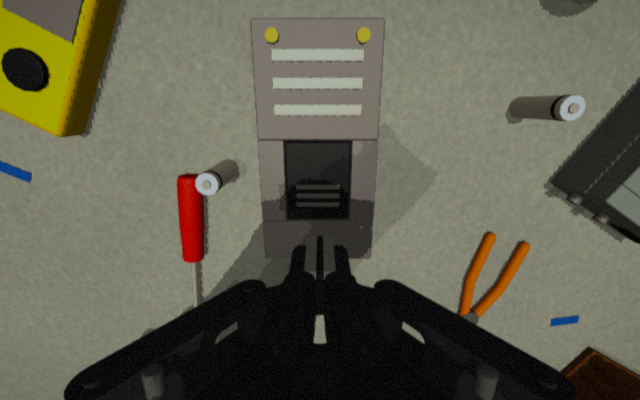

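The wrist view shows the ribs at (318,196), against a predicted (318,198.6), so the target is right to within 2 mm. The tips hang in line with the pack axis. Descending to just above it.

Request:
send_rows(
  rows=[
    [[0,0,1,0,0,0],[0,0,3,0,0,0],[0,0,5,0,0,0],[0,0,7,0,0,0],[0,0,8.5,0,0,0],[0,0,9,0,0,0],[0,0,9.2,0,0,0],[0,0,9.2,0,0,0]],
  ],
)

```text
clock: 2.95
eef_pos: [503.2, 35.6, 153.1]
tool_rot: [-3.141, -0.0, 0.274]
force: [-0.6, 0.2, -0.4]
width: 0.1
gripper_force: 0.0
```

Request:
send_rows(
  rows=[
    [[0,0,0.2,0,0,0],[0,0,0.4,0,0,0],[0,0,0.6,0,0,0],[0,0,0.8,0,0,0],[0,0,0.9,0,0,0],[0,0,0.9,0,0,0]],
  ],
)

```text
clock: 3.55
eef_pos: [503.4, 34.9, 144.0]
tool_rot: [-3.141, -0.0, 0.273]
force: [-0.5, 0.2, 3.5]
width: 0.1
gripper_force: 1.7
```

At z 144 the force reads 3.5 N, so the hatch is being pushed in. I'll press on to the stop.

Request:
send_rows(
  rows=[
    [[0,0,0.1,0,0,0],[0,0,0.2,0,0,0],[0,0,0.25,0,0,0],[0,0,0.25,0,0,0]],
  ],
)

```text
clock: 3.95
eef_pos: [503.5, 34.9, 141.4]
tool_rot: [3.141, -0.0, 0.273]
force: [0.2, 1.5, 3.6]
width: -0.3
gripper_force: 2.2
```

Request:
send_rows(
  rows=[
    [[0,0,0.1,0,0,0],[0,0,0.15,0,0,0],[0,0,0.15,0,0,0]],
  ],
)

```text
clock: 4.25
eef_pos: [503.6, 35.0, 139.9]
tool_rot: [3.141, -0.001, 0.273]
force: [0.5, 1.5, 4.5]
width: 0.2
gripper_force: 2.2
```

Request:
send_rows(
  rows=[
    [[0,0,0.05,0,0,0],[0,0,0.1,0,0,0],[0,0,0.1,0,0,0]],
  ],
)

```text
clock: 4.55
eef_pos: [503.6, 35.0, 139.2]
tool_rot: [-3.142, -0.001, 0.273]
force: [0.6, 0.9, 7.3]
width: 0.1
gripper_force: 3.9
```

The force is rising to 7.3 N, so this is the stop. Drawing straight up.

Request:
send_rows(
  rows=[
    [[0,0,-1,0,0,0],[0,0,-3,0,0,0],[0,0,-6,0,0,0],[0,0,-9,0,0,0],[0,0,-12,0,0,0],[0,0,-14,0,0,0],[0,0,-15,0,0,0],[0,0,-15,0,0,0],[0,0,-15,0,0,0],[0,0,-15,0,0,0]],
  ],
)

```text
clock: 5.55
eef_pos: [502.5, 35.0, 287.7]
tool_rot: [-3.141, 0.002, 0.273]
force: [-0.1, 0.3, -0.5]
width: 0.3
gripper_force: 0.0
```

Request:
send_rows(
  rows=[
    [[0,0,0,0,0,0],[0,0,0,0,0,0],[0,0,0,0,0,0],[0,0,0,0,0,0],[0,0,0,0,0,0],[0,0,0,0,0,0],[0,0,0,0,0,0],[0,0,0,0,0,0]],
  ],
)

```text
clock: 6.35
eef_pos: [503.2, 34.9, 288.9]
tool_rot: [-3.142, 0.0, 0.273]
force: [0.9, -0.5, -0.5]
width: 0.0
gripper_force: 0.0
```

Run:
```python
from cell import ctrl
import cv2,numpy as np
a=ctrl.get_image("scene")["pixels"][140:280,230:430];b=ctrl.get_image("wrist")["pixels"]
a=cv2.resize(a,(400,280),interpolation=cv2.INTER_CUBIC);b=cv2.resize(b,(400,250))
c=np.zeros((280,800,3),np.uint8);c[:,:400]=a;c[:250,400:]=b
cv2.imwrite("pics/after.png",c[:,:,::-1]);print(ctrl.read_state()['clock'])
```

```text
6.45
```

View pics/after.png

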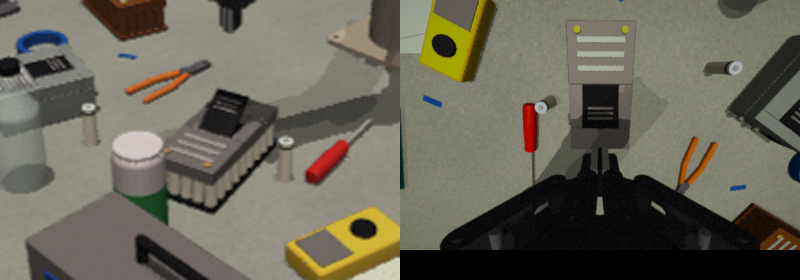

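The scene crop shows the pack's leaf standing open at (228,112). The charger's hatch at (50,66) is shut, and nothing else has moved. Handing in.

```bash
python3 -c "
from cell import ctrl
print(ctrl.finish_job())"
```

```text
the job is handed in; nothing more can be done
None
```

The pack's hatch was pressed once to its stop and sprang up, and it was standing open at the last look, with the charger's hatch shut and nothing visibly moved; the job is handed in, but no verdict came back.

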